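# Screw the lid onto the canister without crossing its threads

## Robot

A 6-joint arm with a two-finger parallel gripper is mounted at the origin on a cart in front of the work surface, level with it; the furniture and walls round the work are solid. World frame = base frame: x ahead of the robot, y to its left, z up, the work surface at z = 0. Lengths are in m, angles in rad, forces in N, time in s.
With the tool pointing down it reaches from about 0.25 to 0.775 m from the base axis. Payload 4 kg.
Tool frame: the origin (TCP) lies midway between the tips of the shut fingers; the grasp point (between the pads) lies 19 mm behind it (robot.grasp_offset is the distance from the TCP to the grasp point, in m); z points along the fingers, y is the line along which they close (so a half turn about z gives the same grasp; the last joint's range is limited). The gripper opens to 85 mm and grips with 20 to 120 N. Pads are 22 mm wide; open, the fingers measure 114 mm over their backs; the gripper's body (76 mm by 85 mm) begins 54 mm behind the grasp point. The pads swing forward as they close: fully open they stand 13 mm farther back than shut.
Start: joints at [-1.432, 0.087, 1.371, -0, 1.684, -0.103], TCP at [0.132, -0.534, 0.196] pointing down, gripper open.
Joint ranges: [-3.1, 3.1], [-0.76, 2.03], [0.27, 2.55], [-1.08, 4.22], [0.17, 2.65], [-2.57, 2.57]. Speed limits (rad/s): [2.79, 2.79, 3.14, 3.14, 3.14, 3.14].

## Interface

Orientations are given as a rotation vector (axis times angle).
In Python, from cell import robot, fingers, ik, status, viewer, workorder gives the robot as it stands. The module is installed in compiled form; this text tells all that it offers. Calls block until the motion is done:
- robot.move_to(position, orientation): joint-space move of the TCP to a pose.
- robot.line_to(position, frame=None, speed=0.15): straight line of the TCP; frame=None keeps the orientation; speed is the mean speed in m/s.
- robot.move_joints(angles): joint-space move.
- fingers.move_gripper(opening, grip_force=None): finger opening in m; grip_force is the grip in N (None keeps the last); returns when the fingers have stopped.
- robot.hold(seconds).
- ik(position, orientation): joint angles nearest the present ones, or None.
- status.observe(): the state.
- viewer.grab_frame(name): name is "scene" or "top" or "wrist"; returns a dict with "color" (420x560x3 uint8, red, green, blue), "range_z" (420x560 float32, m along the optical axis (not along the pixel's ray), 0 where there is no reading), "fovy" (degrees; the focal length in pixels is half the picture's height over the tangent of half this angle, whatever the lens; pixels are square), "cx", "cy" (the principal point, pixels), "world_to_cam" (4x4, takes a point from world to camera coordinates); the wrist camera has in their place "mount" (4x4, takes a point from camera to tool coordinates, whose origin is the TCP and whose axes are the flange's). Camera axes: x right, y up, looking along -z (the intrinsics and any distortion apply to the point x, -y, -z); pixel columns grow to the right and rows downward; lengths in m; the calibration is good to about 2 mm. A picture is of the moment at which its call begins: read the wrist's pose just before it.
A pose or a line that the arm cannot do raises robot.MotionError and nothing moves.
- workorder.hand_in(): hands the job in; it is judged then, once.
The state is a dict: "clock": time; "joint_positions": joint angles; "dq": joint speeds; "joint_efforts": joint torques, N m; "position": TCP position; "eef_rot": TCP orientation; "force": force on the tool from outside, world axes, zero at the start; "ft_torque": the same for the moment, N m; "gripper_width": finger opening in m; "grasp_force": force on a finger pad.
Only numpy, scipy, OpenCV 4.12 (cv2) and the standard library are available. Lean on these libraries where they do the work, as an engineer would, in place of code of your own. Each camera call takes 0.05 s, during which the arm holds its last target. There are 200 camera calls.

## Task

Screw the loose round lid onto the open canister in its rubber foot, clockwise all the way down to its stop, then let go of it. Start it gently: if it resists while it still stands high, its threads are crossed, so stop at once, turn it back until it drops in, and start again. Never wrench the canister round or press it hard into its soft foot, and leave the mug and the two jars beside it where they stand.

Things in the scene. Friction and masses are not known exactly. Their poses are not given: they have to be found in the camera images.
- lid: Loose dark-steel cap, 58 mm across, 26 mm high, knurled, lying closed top up on the worktop; 0.09 kg. Origin: centre of its lower edge, z up. Inside 51 mm wide, 21 mm deep, open below; at its lower edge four round pins 5 mm thick, on its +x, +y, -x, -y axes, reach inwards to radius 19.7 mm. Grip it across the side from above, at any angle.
- foot: Black rubber suction foot, 96 mm across and 24 mm high, fixed to the worktop, in which the canister stands. Origin: centre of its underside; z up. Its yaw says nothing about the canister's threads.
- mouth (a point): Centre of the open canister's mouth, at rim height, 120 mm above the worktop; z up. Steel canister 80 mm across up to its shoulder 86 mm above the worktop, then a neck 36 mm across up to the rim. The neck carries four equal threads, 90 degrees apart, 47 mm across. The angle where they begin differs each time and is not measured: find it by feel. The lid has about 1.7 mm play to each side on the neck.
- ridge_level (a point): Point on the canister's axis 5 mm below the rim, level with the flat thread tops. Clockwise from above each quarter is a 30 degree gap, a 54 degree ridge, and a 6 degree upright stop that rises to 1.5 mm below the rim. Pins on the ridges (lid origin here, or up to 3.5 mm higher on the stops) are crossed: clockwise they soon butt on the stops; anticlockwise, within 60 degrees, they reach the gaps.
- drop_level (a point): Point on the canister's axis 15.5 mm below the rim, where the lid's origin stands when its pins have dropped into the gaps; about 16 degrees of turn are free there before the pins meet the next stop from behind (anticlockwise). Turned clockwise by at most 71 degrees from there the pins run under the ridges and the lid sinks 4 mm over 54 degrees, with 2 mm of vertical play.
- home_level (a point): Point on the canister's axis 19 mm below the rim, where the lid's origin stands when it is screwed fully home and its pins meet the stops.
- canister_twist (a joint): How far the canister has been twisted in its rubber foot, rad, anticlockwise seen from above positive; 0 at rest. It springs with 5 N m per rad; wrenched means more than 0.15 rad (0.75 N m) either way.
- canister_sink (a joint): How far the canister (and its rim) has been pressed down into its soft foot, m; 0 at rest. It springs with 2500 N per m; pressed hard means more than 0.010 m (25 N).
- mug: White mug with handle, 82 mm wide and 94 mm high, a bystander. Origin: centre of its underside; z up.
- short_jar: Short spice jar with white cap, 40 mm across and 71 mm high, a bystander. Origin: centre of its underside; z up.
- slim_jar: Slim spice jar with white cap, 34 mm across and 89 mm high, a bystander. Origin: centre of its underside; z up.
Not all that is in view belongs to the job. There is more than one size of the foot; the one meant has the size given above. There is more than one size of the lid; the job needs the larger.

How it is judged:
By the outcome, as a careful person would: the job done as asked, in the order asked, and still so for the second after the job is handed in, with the robot touching nothing.
It also fails if it takes over 70 s, if anything falls off the work surface, if the arm or the gripper's body presses on something with over 40 N, if the wrist force passes 120 N, or if a joint passes its speed limit or range.

## Working session

There is one attempt and no reset: what is moved stays moved. The work goes in short steps, each a Python script; the robot and the scene stay as the last script left them, time stands still between calls to the robot, and variables do not carry over. Pictures are saved under pics/ and viewed, at most 10 in all, crops included, and the job is handed in when it is done.

```bash
mkdir -p pics; cat > h.py <<'E'
import numpy as np, cv2
from cell import robot, fingers, ik, status, viewer, workorder
def grab(n,tag):
    s=status.observe(); f=viewer.grab_frame(n)
    np.savez('pics/'+tag+'.npz',pos=s['position'],rot=s['eef_rot'],**f)
    cv2.imwrite('pics/'+tag+'.png',f['color'][:,:,::-1]); return f
def cloud(tag):
    f=np.load('pics/'+tag+'.npz'); z=f['range_z']; h,w=z.shape
    fl=h/2/np.tan(np.radians(float(f['fovy']))/2)
    v,u=np.mgrid[:h,:w]; x=(u-f['cx'])/fl*z; y=(v-f['cy'])/fl*z
    P=np.stack([x,-y,-z,np.ones_like(z)],-1)
    if 'world_to_cam' in f: M=np.linalg.inv(f['world_to_cam'])
    else:
        T=np.eye(4);T[:3,:3]=cv2.Rodrigues(np.array(f['rot'],float))[0];T[:3,3]=f['pos'];M=T@f['mount']
    W=(P@M.T)[...,:3]; W[z==0]=np.nan; return W
E
python3 - <<'E'
from h import *
for n in('top','scene'):
    f=grab(n,n+'0'); print({k:(v if np.size(v)<20 else np.shape(v)) for k,v in f.items()})
s=status.observe(); print(s)
a=cv2.imread('pics/top0.png')
cv2.imwrite('pics/both.png',np.hstack([a,cv2.imread('pics/scene0.png')])[:, :])
E
```

```text
{'color': (420, 560, 3), 'range_z': (420, 560), 'fovy': 57.446183532988634, 'cx': 276.8764045029177, 'cy': 203.61596615135932, 'world_to_cam': array([[ 0.02388096, -0.99969439,  0.00638947, -0.01759133],
       [ 0.99341441,  0.02444639,  0.11193829, -0.58474329],
       [-0.11206028,  0.0036742 ,  0.99369462, -1.02432137],
       [ 0.        ,  0.        ,  0.        ,  1.        ]])}
{'color': (420, 560, 3), 'range_z': (420, 560), 'fovy': 43.20687992848125, 'cx': 276.8393346426356, 'cy': 210.81621493704296, 'world_to_cam': array([[-0.83271332, -0.55356846, -0.01226685,  0.48853459],
       [ 0.24339412, -0.38584842,  0.88987656, -0.23606168],
       [-0.49734075,  0.73802639,  0.45603643, -1.01214469],
       [ 0.        ,  0.        ,  0.        ,  1.        ]])}
{'clock': 0.1, 'joint_positions': array([-1.43208426e+00,  8.78749936e-02,  1.37212736e+00,  5.38848186e-06,
        1.68358624e+00, -1.03069216e-01]), 'dq': array([-0.00191853, -0.00012743, -0.0039162 ,  0.00133091, -0.00049881,
        0.00068859]), 'joint_efforts': array([ 2.58689935e-03, -3.53013861e+01, -3.14218104e+01, -8.23960045e-05,
        7.91584229e-03, -7.68743735e-07]), 'position': array([ 0.13162934, -0.53348051,  0.19514728]), 'eef_rot': array([-3.11668286e+00, -3.78625010e-01,  4.74308470e-05]), 'force': array([-0.75982685, -0.39088977, -0.67743946]), 'ft_torque': array([-0.02034636,  0.01314909, -0.01212557]), 'grasp_force': 0.0, 'gripper_width': 0.0851422765034329}
```

View pics/top0.png

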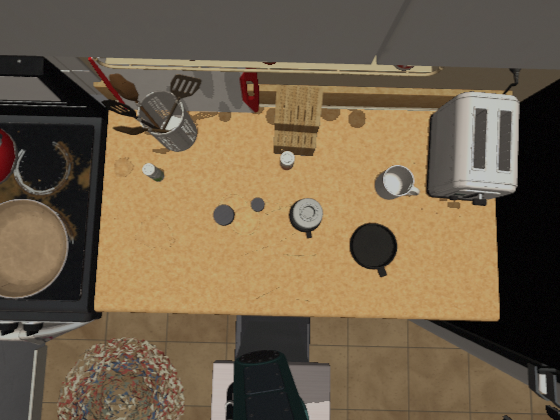

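View pics/scene0.png

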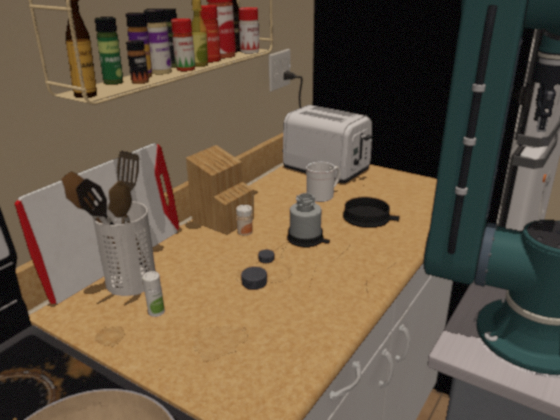

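Top view: there are two dark lids, at (224,215), larger, and (258,205), smaller. There are two feet, at (307,214) with the canister in it and (373,246), empty and larger. The job needs the larger lid and the foot holding the canister. I'll measure them and confirm in a crop.

```bash
python3 - <<'E'
from h import *
for t in('top0','scene0'):
    W=cloud(t); ok=~np.isnan(W[...,0])
    print(t,'table z',np.nanmedian(W[...,2][ok&(abs(W[...,2])<.03)&(W[...,0]>.3)&(W[...,0]<.6)]))
W=cloud('top0')
def seg(u,v,r,z0,z1):
    m=np.zeros(W.shape[:2],bool); m[v-r:v+r,u-r:u+r]=1
    m&=(W[...,2]>z0)&(W[...,2]<z1); P=W[m]
    c,rad=cv2.minEnclosingCircle(P[:,:2].astype(np.float32))
    print((u,v),'n',len(P),'med',np.median(P,0).round(4),'min',P.min(0).round(4),'max',P.max(0).round(4),'circ',np.round(c,4),round(2*rad,4))
seg(224,215,16,.018,.06)
seg(258,205,12,.012,.06)
seg(307,214,12,.11,.14); seg(307,214,22,.07,.10); seg(307,214,30,.012,.03); seg(373,246,30,.012,.06)
seg(397,182,25,.03,.12);seg(287,160,12,.03,.12);seg(152,172,14,.03,.12)
a=cv2.imread('pics/top0.png')[170:290,200:410]
cv2.imwrite('pics/crop.png',cv2.resize(a,None,fx=3.6,fy=3.6,interpolation=cv2.INTER_CUBIC))
E
```

```text
top0 table z 0.0006023781215971358
scene0 table z 4.179195853448725e-05
(224, 215) n 341 med [0.5525 0.1455 0.026 ] min [0.523  0.1175 0.018 ] max [0.5786 0.1729 0.0319] circ [0.5523 0.1464] 0.0593
(258, 205) n 155 med [0.5842 0.0524 0.018 ] min [0.565  0.0351 0.0121] max [0.6044 0.0717 0.0227] circ [0.5849 0.0534] 0.0399
(307, 214) n 131 med [ 0.5552 -0.0843  0.1167] min [ 0.5358 -0.1047  0.1104] max [ 0.5794 -0.0621  0.1249] circ [ 0.5579 -0.0829] 0.0469
(307, 214) n 550 med [ 0.5558 -0.0819  0.0861] min [ 0.5196 -0.1223  0.0708] max [ 0.5965 -0.0432  0.0987] circ [ 0.5578 -0.0828] 0.0797
(307, 214) n 85 med [ 0.5332 -0.0539  0.0232] min [ 0.5143 -0.1242  0.0124] max [ 0.5978 -0.038   0.0297] circ [ 0.558  -0.0828] 0.09
(373, 246) n 379 med [ 0.4738 -0.2827  0.0307] min [ 0.399 -0.332  0.012] max [ 0.5391 -0.2093  0.0385] circ [ 0.466  -0.2743] 0.1482
(397, 182) n 669 med [ 0.6447 -0.3345  0.0716] min [ 0.6073 -0.3787  0.03  ] max [ 0.6889 -0.2772  0.099 ] circ [ 0.6427 -0.3308] 0.1095
(287, 160) n 291 med [ 0.7103 -0.0275  0.0695] min [ 0.6863 -0.0589  0.0302] max [0.7358 0.0055 0.0768] circ [ 0.7206 -0.0258] 0.0695
(152, 172) n 224 med [0.6592 0.3326 0.0862] min [0.6441 0.3212 0.0317] max [0.6784 0.3548 0.0935] circ [0.6615 0.3392] 0.0365
```

View pics/crop.png

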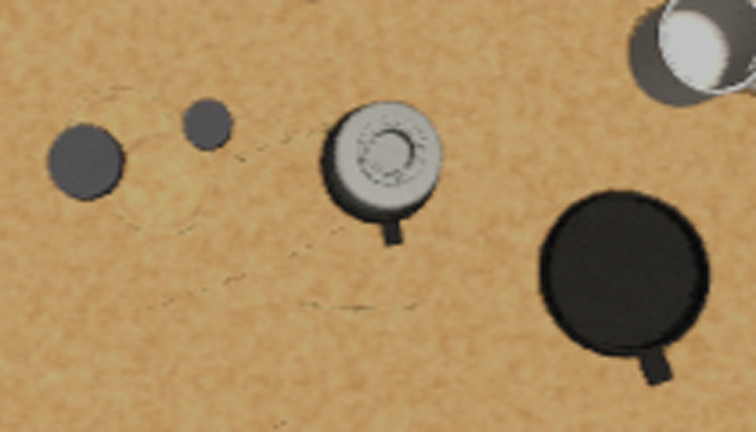

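Crop: the big lid at crop (86,162) measures 59 mm across, against 40 mm for the other. The canister stands in the ~96 mm foot at (388,155), and the empty foot is ~115 mm. So the lid is at (0.552, 0.146) and the canister at (0.558, -0.083). Next, wrist views of both.

```bash
cat >> h.py <<'E'
from scipy.spatial.transform import Rotation as Ro
def down(yaw): return (Ro.from_euler('z',yaw)*Ro.from_euler('x',np.pi)).as_rotvec()
def yawof(s): return (Ro.from_rotvec(s['eef_rot'])*Ro.from_euler('x',np.pi).inv()).as_euler('zyx')[0]
E
python3 - <<'E'
from h import *
s=status.observe(); print('yaw',yawof(s))
for yw in (-2,-1.57,-1,-.5,0,.5,1,1.57,2):
    for p in ((.5525,.146,.15),(.557,-.083,.2)): 
        q=ik(p,down(yw)); print(yw,p,None if q is None else np.round(q,2))
f=viewer.grab_frame('wrist'); print(f['mount'].round(3),f['fovy'])
E
```

```text
yaw 0.24178161442086843
-2 (0.5525, 0.146, 0.15) [ 0.16  0.15  1.39  0.    1.6  -2.55]
-2 (0.557, -0.083, 0.2) None
-1.57 (0.5525, 0.146, 0.15) None
-1.57 (0.557, -0.083, 0.2) None
-1 (0.5525, 0.146, 0.15) None
-1 (0.557, -0.083, 0.2) [-0.25  0.12  1.33 -0.    1.69  2.32]
-0.5 (0.5525, 0.146, 0.15) [0.16 0.15 1.39 0.   1.6  2.23]
-0.5 (0.557, -0.083, 0.2) [-0.25  0.12  1.33  0.    1.69  1.82]
0 (0.5525, 0.146, 0.15) [ 0.16  0.15  1.39 -0.    1.6   1.73]
0 (0.557, -0.083, 0.2) [-0.25  0.12  1.33 -0.    1.69  1.32]
0.5 (0.5525, 0.146, 0.15) [0.16 0.15 1.39 0.   1.6  1.23]
0.5 (0.557, -0.083, 0.2) [-0.25  0.12  1.33  0.    1.69  0.82]
1 (0.5525, 0.146, 0.15) [ 0.16  0.15  1.39 -0.    1.6   0.73]
1 (0.557, -0.083, 0.2) [-0.25  0.12  1.33 -0.    1.69  0.32]
1.57 (0.5525, 0.146, 0.15) [ 0.16  0.15  1.39 -0.    1.6   0.16]
1.57 (0.557, -0.083, 0.2) [-0.25  0.12  1.33  0.    1.69 -0.25]
2 (0.5525, 0.146, 0.15) [ 0.16  0.15  1.39 -0.    1.6  -0.27]
2 (0.557, -0.083, 0.2) [-0.25  0.12  1.33  0.    1.69 -0.68]
[[ 0.     0.95   0.314  0.08 ]
 [ 1.    -0.     0.001  0.   ]
 [ 0.001  0.314 -0.95  -0.177]
 [ 0.     0.     0.     1.   ]] 61.37179974860283
```

```bash
python3 - <<'E'
from h import *
robot.move_to([.557,-.083,.2],down(1.57)); grab('wrist','wc')
robot.move_to([.5525,.146,.11],down(1.57)); grab('wrist','wl')
print(status.observe()['clock'])
def circ(W,z0,z1,c,r):
    m=(W[...,2]>z0)&(W[...,2]<z1)&(np.hypot(W[...,0]-c[0],W[...,1]-c[1])<r); P=W[m]
    h=cv2.convexHull(P[:,:2].astype(np.float32))[:,0]; A=np.c_[2*h,np.ones(len(h))]
    s=np.linalg.lstsq(A,(h**2).sum(1),rcond=None)[0]
    cc,rad=cv2.minEnclosingCircle(P[:,:2].astype(np.float32))
    print(z0,len(P),'zmed',np.median(P[:,2]).round(4),'fit',s[:2].round(4),2*np.sqrt(s[2]+s[0]**2+s[1]**2).round(4),'enc',np.round(cc,4),round(2*rad,4))
W=cloud('wc'); c=(.557,-.083)
circ(W,.1175,.124,c,.03); circ(W,.112,.1175,c,.03); circ(W,.082,.09,c,.05); circ(W,.02,.03,c,.055)
W=cloud('wl'); circ(W,.022,.032,(.5525,.146),.04)
cv2.imwrite('pics/w2.png',cv2.resize(np.hstack([cv2.imread('pics/wc.png')[60:360,80:480],cv2.imread('pics/wl.png')[60:360,80:480]]),None,fx=1,fy=1))
E
```

```text
3.4333
0.1175 567 zmed 0.1194 fit [ 0.5569 -0.0858] 0.0414 enc [ 0.5568 -0.0849] 0.0468
0.112 864 zmed 0.1148 fit [ 0.5569 -0.085 ] 0.047 enc [ 0.5568 -0.085 ] 0.0479
0.082 4136 zmed 0.0858 fit [ 0.5568 -0.0846] 0.0784 enc [ 0.5567 -0.0847] 0.0793
0.02 466 zmed 0.0237 fit [ 0.5567 -0.0848] 0.089 enc [ 0.5571 -0.0806] 0.0894
0.022 4078 zmed 0.0257 fit [0.5512 0.1445] 0.0574 enc [0.551  0.1445] 0.0585
```

View pics/w2.png

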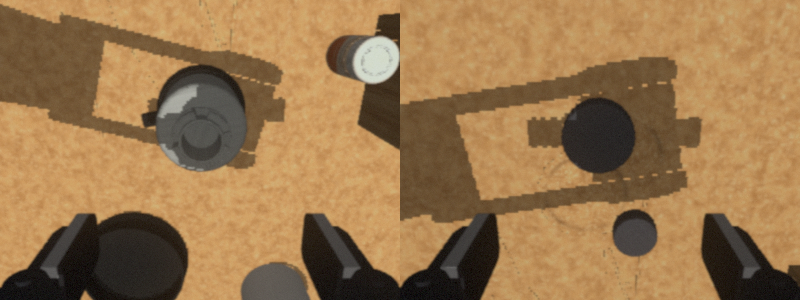

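The left half shows the canister's neck at (200,135), with ridges visible, and the right half shows the lid at (598,135) and the small lid at (635,232). The fits match the given sizes. Next I'll grip the lid, lift it, and check it in the wrist view.

```bash
python3 - <<'E'
from h import *
robot.line_to([.5511,.1445,.06]); robot.line_to([.5511,.1445,.002],speed=.08)
s=status.observe(); print(s['force'],s['position'])
fingers.move_gripper(.05,grip_force=35)
s=status.observe(); print(s['force'],s['gripper_width'],s['grasp_force'],s['clock'])
robot.line_to([.5511,.1445,.1]); robot.line_to([.5511,.1445,.2]); s=status.observe(); print(s['force'],s['ft_torque'],s['gripper_width'],s['position'])
grab('wrist','wg')
W=cloud('wg'); p=s['position']
m=(abs(W[...,2]-p[2]-.022)<.012)&(abs(W[...,0]-p[0])<.029)&(abs(W[...,1]-p[1])<.04); P=W[m]
zt=np.percentile(P[:,2],[50,90,97]);print(len(P),zt)
T=P[abs(P[:,2]-zt[0])<.002]; print(T.min(0),T.max(0),T.mean(0),cv2.minEnclosingCircle(T[:,:2].astype(np.float32)))
cv2.imwrite('pics/wg2.png',cv2.imread('pics/wg.png')[150:,:])
E
```

```text
[ 0.70818756  0.60343265 -0.0459505 ] [0.55151007 0.14459861 0.00237541]
[0.20961095 0.21331581 0.18967011] 0.05010865275941537 0.0 5.2333
[0.25609203 0.2528268  0.00798455] [ 0.00068326  0.0267418  -0.01917937] 0.04989392868905409 [0.55043355 0.14440345 0.19843968]Traceback (most recent call last):
  File "<stdin>", line 10, in <module>
    return _quantile_unchecked(
        a, q, axis, out, overwrite_input, method, keepdims, weights)
    return _ureduce(a,
                    func=_quantile_ureduce_func,
    ...<5 lines>...
                    overwrite_input=overwrite_input,
                    method=method)
    r = func(a, **kwargs)
    result = _quantile(arr,
                       quantiles=q,
    ...<2 lines>...
                       out=out,
                       weights=wgt)
    slices_having_nans = np.isnan(arr[-1, ...])
                                  ~~~^^^^^^^^^
IndexError: index -1 is out of bounds for axis 0 with size 0
```

```bash
python3 - <<'E'
from h import *
print(status.observe()['clock']); grab('top','top1')
a=cv2.imread('pics/wg.png'); b=cv2.imread('pics/top1.png')[120:330,160:440]
cv2.imwrite('pics/m1.png',cv2.resize(np.hstack([a,cv2.resize(b,(560,420))]),(800,300)))
W=cloud('wg'); m=(W[...,2]>.02)&(W[...,2]<.035)&(np.hypot(W[...,0]-.5525,W[...,1]-.145)<.06);P=W[m]
print(P.shape, cv2.minEnclosingCircle(P[:,:2].astype(np.float32)) if len(P) else 0)
E
```

```text
6.9
(2493, 3) ((0.5508902072906494, 0.14497078955173492), 0.029369620606303215)
```

View pics/m1.png

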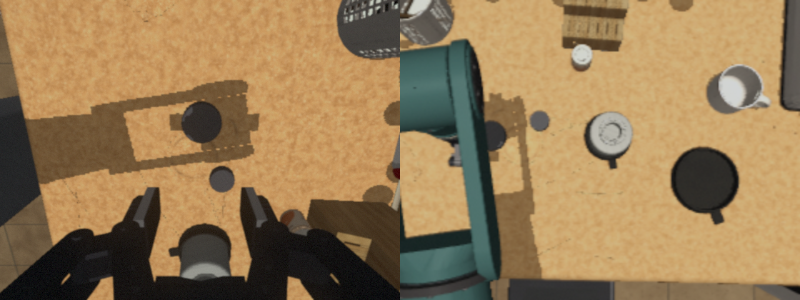

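The lid is still in place, untouched. It's at (201,122) in the wrist half, directly under the tool. I'll measure the finger tips from wrist depth.

```bash
python3 - <<'E'
from h import *
for t in('wl','wg'):
    W=cloud(t); f=np.load(f'pics/{t}.npz'); R=Ro.from_rotvec(f['rot'])
    Tl=R.inv().apply(W.reshape(-1,3)-f['pos']).reshape(W.shape)
    zr=f['range_z']; m=(zr>0.05)&(zr<.22)&(Tl[...,2]<.03)&(abs(Tl[...,1])<.07)
    print(t,m.sum())
    for s in(-1,1):
        P=Tl[m&(np.sign(Tl[...,1])==s)]; 
        P=P[np.argsort(-P[:,2])][:200]
        print(s,P[:3].round(4).tolist(),P.min(0).round(4),P.max(0).round(4),np.median(P,0).round(4))
print({k:v for k,v in status.observe().items() if k in('position','gripper_width','grasp_force')})
E
```

```text
wl 37366
-1 [[-0.0038, -0.0433, -0.0476], [0.0007, -0.0432, -0.048], [0.0055, -0.0432, -0.048]] [-0.011  -0.0496 -0.0533] [ 0.0111 -0.0426 -0.0476] [ 0.0017 -0.0431 -0.0512]
1 [[-0.0043, 0.0425, -0.0475], [-0.0037, 0.0424, -0.0477], [-0.0056, 0.0425, -0.0479]] [-0.0109  0.0418 -0.0531] [ 0.0111  0.0491 -0.0475] [ 0.0016  0.0423 -0.0512]
wg 40386
-1 [[0.0027, -0.0256, -0.037], [0.0023, -0.0256, -0.0372], [0.0014, -0.0256, -0.0375]] [-0.0116 -0.0375 -0.0453] [ 0.0113 -0.0251 -0.037 ] [ 0.0053 -0.0255 -0.0427]
1 [[0.0027, 0.0247, -0.037], [-0.0064, 0.0247, -0.0371], [0.0012, 0.0246, -0.038]] [-0.0114  0.0243 -0.045 ] [ 0.0112  0.036  -0.037 ] [ 0.0052  0.0246 -0.0427]
{'position': array([0.55016066, 0.14435607, 0.19787838]), 'grasp_force': 0.0, 'gripper_width': 0.050078364213776004}
```

The wrist depth shows the real finger tips about 34 mm behind the nominal TCP: −47.5 mm when open, against an expected −13 mm. That explains closing above the lid. I'll correct for this and descend in checked steps.

```bash
python3 - <<'E'
from h import *
print('go',robot.grasp_offset)
X,Y=.5511,.1448
fingers.move_gripper(.084)
robot.line_to([X,Y,.02],frame=down(1.57)); f0=status.observe()['force']
for z in(.0,-.012,-.022,-.030):
    robot.line_to([X,Y,z],speed=.06); s=status.observe(); print(z,s['position'].round(4),(s['force']-f0).round(2))
    if np.linalg.norm(s['force']-f0)>6: print('STOP'); break
else:
    fingers.move_gripper(.05,grip_force=35)
    s=status.observe(); print(s['force'],s['gripper_width'],s['grasp_force'],s['clock'])
    grab('wrist','wh'); 
    cv2.imwrite('pics/wh2.png',cv2.imread('pics/wh.png')[120:])
E
```

```text
go 0.0187
0.0 [ 0.5505  0.1447 -0.0008] [ 0.17 -0.02 -0.13]
-0.012 [ 0.5505  0.1447 -0.0128] [-1.14  0.92 -0.08]
-0.022 [ 0.5505  0.1447 -0.0227] [-0.64  0.09  0.49]
-0.03 [ 0.5505  0.1447 -0.0307] [-0.22  0.31 -0.56]
[-0.0344046  -0.04341459  1.50789871] 0.055611213340007896 37.49175444288994 10.5417
```

```bash
python3 - <<'E'
from h import *
X,Y=.5511,.1448
robot.line_to([X,Y,.13],speed=.2); s=status.observe(); print(s['force'],s['gripper_width'],s['position'],s['clock'])
robot.hold(.15);s=status.observe(); print(s['force'],s['gripper_width'],s['position'])
grab('wrist','wk'); W=cloud('wk'); f=np.load('pics/wk.npz'); R=Ro.from_rotvec(f['rot'])
Tl=R.inv().apply(W.reshape(-1,3)-f['pos']).reshape(W.shape)
m=(abs(Tl[...,0])<.045)&(abs(Tl[...,1])<.0295)&(Tl[...,2]>-.075)&(Tl[...,2]<-.02); P=Tl[m]
h,e=np.histogram(P[:,2],22); print(len(P),h,e.round(4))
zt=e[h.argmax()]+.001; T=P[abs(P[:,2]-zt)<.0025]; print(T.min(0),T.max(0),cv2.minEnclosingCircle(T[:,:2].astype(np.float32)))
cv2.imwrite('pics/wk2.png',cv2.imread('pics/wk.png')[120:])
E
```

```text
[ 0.36519088  0.56399467 -1.48720392] 0.05539128583120202 [0.54996087 0.14458977 0.12805587] 11.5417
[ 0.81241896  0.22248921 -1.73588879] 0.05598278629240843 [0.54991398 0.14459793 0.12773488]
17870 [  199   204   178   174   174   164   148   138   256 12167  1763   328
   329   258   238   229   193   193   179   161   111    86] [-0.075  -0.0729 -0.0709 -0.0688 -0.0667 -0.0646 -0.0626 -0.0605 -0.0584
 -0.0564 -0.0543 -0.0522 -0.0501 -0.0481 -0.046  -0.0439 -0.0419 -0.0398
 -0.0377 -0.0356 -0.0336 -0.0315 -0.0294]
[-0.0290792  -0.02949116 -0.05784947] [ 0.02868899  0.02943167 -0.05287073] ((0.0012423990992829204, 2.791793849610258e-05), 0.031135663390159607)
```

View pics/wk2.png

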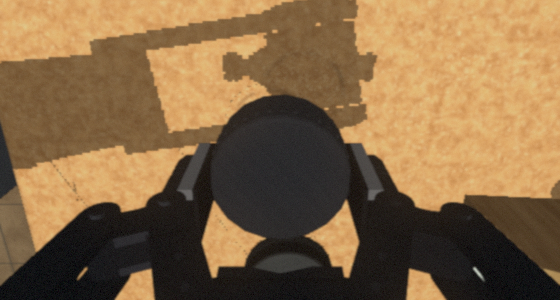

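The lid is held level between the pads, centred at picture (282,165). Its lower edge is 30.7 mm behind the nominal TCP. Now I'll carry it over, lower it gently and feel for the drop.

```bash
cat >> h.py <<'E'
CX,CY=.5568,-.0848; LO=.0307
class Arm:
    def __init__(s): s.c=np.array([CX,CY,.13]); s.yaw=1.57
    def go(s,z=None,yaw=None,speed=.05):   # z = lid origin height (commanded)
        if z is not None: s.c[2]=z-LO
        if yaw is not None: s.yaw=yaw
        robot.line_to(s.c.tolist(),frame=down(s.yaw),speed=speed); return s.read()
    def read(s):
        o=status.observe(); s.o=o; s.f=o['force']-s.f0 if hasattr(s,'f0') else o['force']
        s.t=o['ft_torque'][2]-(s.t0 if hasattr(s,'t0') else 0); s.lz=o['position'][2]+LO; return s
    def show(s,tag=''):
        print(tag,'t%.2f lz %.4f yaw %.1f F'%(s.o['clock'],s.lz,np.degrees(yawof(s.o))),s.f.round(1),'tz %.2f'%s.t,'dxy',((s.o['position'][:2]-[CX,CY])*1e3).round(1),flush=True)
E
python3 - <<'E'
from h import *
a=Arm(); robot.line_to([CX,CY,.13],frame=down(1.57),speed=.2); a.go(.13,speed=.1)
robot.hold(.1); a.read(); a.show('above')
a.c[:2]+=np.array([CX,CY])-a.o['position'][:2]; dz=a.c[2]-a.o['position'][2]; print('dz',dz)
a.go(.126+dz); robot.hold(.1); o=a.read().o; a.f0=o['force'].copy(); a.t0=o['ft_torque'][2]; a.show('tare')
z=.1215
while z>.1035:
    a.go(z+dz); a.show('%.4f'%z)
    if a.f[2]>3.5 or abs(a.t)>.3: break
    z-=.001
np.savez('st.npz',c=a.c,yaw=a.yaw,f0=a.f0,t0=a.t0,dz=dz,z=z)
E
```

```text
above t13.60 lz 0.1307 yaw 90.0 F [ 0.  -0.7 -0.2] tz -0.03 dxy [0.5 0.1]
dz -0.0007425969368680674
tare t13.95 lz 0.1254 yaw 89.9 F [-0.9  0.3 -1.3] tz -0.02 dxy [-0.5 -0.2]
0.1215 t14.20 lz 0.1203 yaw 90.0 F [2.3 0.  0.4] tz 0.06 dxy [-0.7 -0.1]
0.1205 t14.45 lz 0.1197 yaw 90.0 F [ 1.3 -0.4  0.1] tz 0.02 dxy [-0.5 -0.1]
0.1195 t14.70 lz 0.1187 yaw 90.0 F [ 0.8 -0.4  0.7] tz 0.07 dxy [-0.5 -0.1]
0.1185 t14.95 lz 0.1177 yaw 90.0 F [ 1.2 -0.2  0.4] tz 0.04 dxy [-0.5 -0.1]
0.1175 t15.20 lz 0.1167 yaw 90.0 F [ 1.5 -0.3  1.2] tz 0.01 dxy [-0.5 -0.1]
0.1165 t15.45 lz 0.1160 yaw 90.0 F [ 0.8 -0.1  1.2] tz 0.06 dxy [-0.4 -0.2]
0.1155 t15.70 lz 0.1152 yaw 90.0 F [1.6 0.2 2.7] tz 0.03 dxy [-0.3 -0.2]
0.1145 t15.95 lz 0.1144 yaw 90.0 F [ 1.1 -0.4  4.2] tz 0.04 dxy [-0.2 -0.2]
```

The lid is resting on the ridges at ~4 N, so it's crossed, as expected. Turning back anticlockwise until it drops.

```bash
cat >> h.py <<'E'
def load():
    a=Arm(); d=np.load('st.npz'); a.c=d['c'];a.yaw=float(d['yaw']);a.f0=d['f0'];a.t0=float(d['t0']); return a,float(d['dz']),float(d['z'])
def save(a,dz,z): np.savez('st.npz',c=a.c,yaw=a.yaw,f0=a.f0,t0=a.t0,dz=dz,z=z)
E
python3 - <<'E'
from h import *
a,dz,z=load(); D=np.radians(4); fell=False
for i in range(24):
    a.go(yaw=a.yaw+D); a.show('ccw')
    if abs(a.t)>.45 or a.f[2]>12: print('resist'); break
    if a.f[2]<1.2: robot.hold(.05); a.read()
    if a.f[2]<1.2:
        while z>.1035:
            z-=.0012; a.go(z+dz); a.show('%.4f'%z)
            if a.f[2]>4: break
        if a.lz<.110: break
save(a,dz,z)
E
```

```text
ccw t16.20 lz 0.1142 yaw 93.9 F [ 1.5 -0.9  5.4] tz -0.04 dxy [-0.2 -0.3]
ccw t16.45 lz 0.1141 yaw 97.8 F [ 1.2 -0.9  4.8] tz -0.00 dxy [-0.2 -0.3]
ccw t16.70 lz 0.1140 yaw 101.8 F [ 2.6 -0.7  6.6] tz -0.05 dxy [-0.3 -0.3]
ccw t16.95 lz 0.1139 yaw 105.8 F [ 2.4 -1.8  6.3] tz -0.09 dxy [-0.4 -0.3]
ccw t17.20 lz 0.1139 yaw 109.8 F [ 1.8 -1.3  5.9] tz -0.04 dxy [-0.4 -0.2]
ccw t17.45 lz 0.1138 yaw 113.8 F [ 2.5 -1.5  5.3] tz -0.05 dxy [-0.5 -0.2]
ccw t17.70 lz 0.1138 yaw 117.8 F [ 1.6 -1.3  5.7] tz 0.01 dxy [-0.5 -0.1]
ccw t17.95 lz 0.1138 yaw 121.8 F [ 1.3 -1.1  6.8] tz -0.01 dxy [-0.5 -0.1]
ccw t18.20 lz 0.1136 yaw 125.8 F [ 1.2 -1.1  5.9] tz -0.01 dxy [-0.7 -0.1]
ccw t18.45 lz 0.1133 yaw 129.8 F [ 2.1 -0.4  3.8] tz 0.13 dxy [-0.7  0. ]
ccw t18.70 lz 0.1125 yaw 133.8 F [ 3.2 -0.6  0.4] tz 0.04 dxy [-1.   0.3]
0.1133 t19.00 lz 0.1122 yaw 133.9 F [ 2.4 -0.6 -0.4] tz 0.06 dxy [-0.7  0. ]
0.1121 t19.25 lz 0.1114 yaw 133.9 F [ 1.9 -0.3  1.2] tz 0.06 dxy [-0.5 -0. ]
0.1109 t19.50 lz 0.1096 yaw 133.9 F [ 1.   0.3 -0.2] tz 0.05 dxy [-1.  -0.1]
0.1097 t19.75 lz 0.1086 yaw 133.9 F [ 2.2 -0.8 -0.1] tz 0.01 dxy [-0.9 -0.2]
0.1085 t20.00 lz 0.1076 yaw 134.0 F [ 0.6 -0.7  0.9] tz 0.01 dxy [-0.7 -0.2]
0.1073 t20.25 lz 0.1064 yaw 134.0 F [ 0.5 -0.8  0.8] tz 0.01 dxy [-0.7 -0.1]
0.1061 t20.50 lz 0.1056 yaw 134.0 F [ 0.8 -0.9  0.6] tz -0.01 dxy [-0.3 -0.1]
0.1049 t20.75 lz 0.1047 yaw 134.0 F [ 0.1 -0.5  3.4] tz 0.01 dxy [-0.2 -0.2]
0.1037 t21.00 lz 0.1037 yaw 134.0 F [0.6 0.1 4.7] tz 0.02 dxy [-0.1 -0.2]
```

It dropped in at 0.1047. Now screwing clockwise, following height by force and watching the torque.

```bash
python3 - <<'E'
from h import *
a,dz,z=load(); D=np.radians(4); y0=a.yaw
for i in range(24):
    turned=np.degrees(y0-a.yaw)
    if a.o['force'] is None if hasattr(a,'o') else False: pass
    if i:
        if a.f[2]>3.5: z+=.0004
        elif a.f[2]<-6: z-=.0008
        elif a.f[2]<-2.5: z-=.0005
        elif turned>12: z-=.00028
    else: z+=.0005
    z=max(z,.0998)
    a.go(z+dz,yaw=a.yaw-D); a.show('cw %.4f %.0f'%(z,turned+4))
    if abs(a.t)>.32 or abs(a.f[2])>14 or np.hypot(*a.f[:2])>18: print('resist'); break
save(a,dz,z)
E
```

```text
cw 0.1042 4 t21.25 lz 0.1038 yaw 130.0 F [0.1 0.3 5.4] tz 0.02 dxy [-0.3 -0.2]
cw 0.1046 8 t21.50 lz 0.1039 yaw 126.1 F [ 1.3 -0.1  5.3] tz 0.04 dxy [-0.4 -0. ]
cw 0.1050 12 t21.75 lz 0.1040 yaw 122.1 F [1.7 0.3 3.7] tz 0.00 dxy [-0.6  0.1]
cw 0.1054 16 t22.00 lz 0.1042 yaw 118.1 F [ 1.5 -0.4  2.2] tz 0.01 dxy [-0.7  0. ]
cw 0.1051 20 t22.25 lz 0.1041 yaw 114.1 F [ 1.7 -0.2  2.6] tz -0.00 dxy [-0.7 -0.1]
cw 0.1048 24 t22.50 lz 0.1040 yaw 110.1 F [1.2 1.1 2.7] tz 0.05 dxy [-0.5 -0.1]
cw 0.1046 28 t22.75 lz 0.1037 yaw 106.1 F [2.9 0.1 3. ] tz 0.06 dxy [-0.5 -0.1]
cw 0.1043 32 t23.00 lz 0.1035 yaw 102.1 F [0.1 0.6 1.6] tz 0.07 dxy [-0.5 -0.2]
cw 0.1040 36 t23.25 lz 0.1032 yaw 98.1 F [1.2 0.3 1.6] tz 0.01 dxy [-0.6 -0.3]
cw 0.1037 40 t23.50 lz 0.1029 yaw 94.1 F [ 1.3 -0.   1.8] tz 0.03 dxy [-0.6 -0.1]
cw 0.1034 44 t23.75 lz 0.1027 yaw 90.1 F [1.4 0.8 1.9] tz -0.01 dxy [-0.5 -0.1]
cw 0.1032 48 t24.00 lz 0.1024 yaw 86.1 F [1.6 0.7 1.2] tz 0.07 dxy [-0.5 -0.1]
cw 0.1029 52 t24.25 lz 0.1021 yaw 82.1 F [ 1.7 -0.1  1.6] tz 0.05 dxy [-0.5 -0.2]
cw 0.1026 56 t24.50 lz 0.1020 yaw 78.1 F [ 2.7 -0.1  2.2] tz 0.11 dxy [-0.1 -0.1]
cw 0.1023 60 t24.75 lz 0.1019 yaw 74.2 F [3.4 1.3 1.3] tz 0.22 dxy [-0.  -0.1]
cw 0.1020 64 t25.00 lz 0.1016 yaw 70.2 F [3.1 1.1 2.7] tz 0.55 dxy [-0.1 -0.1]
resist
```

It met its stop: home height and ~58° past entry, with torque rising at the foot's spring rate. I'll ease the torque off, release, back away and check.

```bash
python3 - <<'E'
from h import *
a,dz,z=load()
a.go(yaw=a.yaw+np.radians(4.5)); robot.hold(.1); a.read(); a.show('eased')
fingers.move_gripper(.084); a.read(); a.show('open')
a.go(.125,speed=.06); a.go(.26,speed=.2); a.show('up')
grab('wrist','we'); W=cloud('we'); 
m=(W[...,2]>.10)&(W[...,2]<.15)&(np.hypot(W[...,0]-CX,W[...,1]-CY)<.045); P=W[m]; top=P[P[:,2]>np.median(P[:,2])-.003]
print('top z',np.median(P[:,2]),cv2.minEnclosingCircle(top[:,:2].astype(np.float32)))
A=np.c_[top[:,:2]-[CX,CY],np.ones(len(top))]; print('tilt',np.linalg.lstsq(A,top[:,2],rcond=None)[0])
for n in [-.085,]: pass
Wc=cloud('wc'); 
for nm,w in(('before',Wc),('after',W)):
    m=(abs(w[...,2]-.086)<.005)&(np.hypot(w[...,0]-CX,w[...,1]-CY)<.041); print(nm,m.sum(),np.median(w[m][:,2]))
print(status.observe()['clock'])
E
```

```text
eased t25.35 lz 0.1015 yaw 74.4 F [4.5 1.1 1.8] tz 0.20 dxy [-0.2 -0.1]
open t25.75 lz 0.1008 yaw 74.4 F [ 1.  -0.7  1.2] tz -0.01 dxy [-1.2 -0.3]
up t27.12 lz 0.2582 yaw 74.5 F [1.  0.4 0.2] tz -0.03 dxy [-1.2  0.1]
top z 0.1263230973724701 ((0.5567334294319153, -0.08482474833726883), 0.029000403359532356)
tilt [-0.0015911  -0.00206217  0.12636037]
before 4182 0.08575698663005277
after 1726 0.08509640860132206
27.1667
```

View pics/we.png

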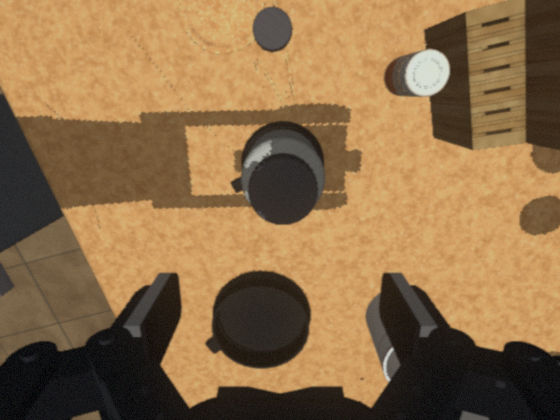

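The lid sits level at (283,188) with its top at 0.1263, so its origin is about 0.1005 (home), and the bystanders are undisturbed. One gentle re-grip will confirm it's still hard on the stop.

```bash
python3 - <<'E'
from h import *
a,dz,z=load(); zc=.102+dz; y0=np.radians(86)
a.go(.20,yaw=y0,speed=.3); a.go(.128,speed=.12); a.go(zc,speed=.06); a.show('down')
if a.f[2]<4:
    fingers.move_gripper(.05,grip_force=30); a.read(); a.show('grip'); t0=a.t
    for i in range(12):
        a.go(yaw=a.yaw-np.radians(1.5)); a.show('cw')
        if a.t>.33 or abs(a.f[2])>12: break
    while a.t>.1: a.go(yaw=a.yaw+np.radians(1)); a.show('ease')
    fingers.move_gripper(.084); a.read(); a.show('open')
a.go(.125,speed=.06); a.go(.24,speed=.2); a.show('up')
grab('wrist','wf'); W=cloud('wf')
m=(W[...,2]>.10)&(W[...,2]<.15)&(np.hypot(W[...,0]-CX,W[...,1]-CY)<.045); print('top',np.median(W[m][:,2]))
E
```

```text
down t28.86 lz 0.1008 yaw 86.0 F [ 1.  -0.5  1.2] tz 0.05 dxy [-0.7 -0.1]
grip t29.23 lz 0.1020 yaw 86.0 F [ 1.3 -0.9  1.5] tz -0.01 dxy [ 0.2 -0.3]
cw t29.48 lz 0.1018 yaw 84.5 F [ 2.8 -0.9  3. ] tz 0.09 dxy [ 0.1 -0.2]
cw t29.73 lz 0.1017 yaw 83.1 F [ 3.5 -1.   3.4] tz 0.15 dxy [ 0.  -0.2]
cw t29.98 lz 0.1016 yaw 81.6 F [ 3.1 -0.5  3.4] tz 0.24 dxy [-0.1 -0.2]
cw t30.23 lz 0.1015 yaw 80.1 F [ 3.7 -0.4  4. ] tz 0.36 dxy [-0.2 -0.1]
ease t30.48 lz 0.1014 yaw 81.0 F [ 4.7 -1.1  4. ] tz 0.28 dxy [-0.2 -0.2]
ease t30.73 lz 0.1014 yaw 82.0 F [ 4.1 -0.   5.1] tz 0.25 dxy [-0.3 -0.2]
ease t30.98 lz 0.1014 yaw 83.0 F [ 4.9 -0.7  3. ] tz 0.12 dxy [-0.4 -0.2]
ease t31.23 lz 0.1013 yaw 84.0 F [ 4.5 -0.6  4.7] tz 0.09 dxy [-0.4 -0.2]
open t31.62 lz 0.1004 yaw 84.0 F [ 0.3 -1.   1.2] tz 0.05 dxy [-1.5  0. ]
up t32.88 lz 0.2384 yaw 84.0 F [ 1.2 -0.1  1.1] tz 0.02 dxy [-1.2  0. ]
top 0.12628349025270427
```

Torque rose at once when turned clockwise, so the lid is hard on its stop.

```bash
python3 -c "
from h import *
print(workorder.hand_in())"
```

```text
the job is handed in; nothing more can be done
None
```

The lid is screwed clockwise down to its stop and released, and the job was handed in at about 33 s; peak twist torque was about 0.55 N m, under the 0.75 N m limit, and the bystanders were left alone.

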